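# Clear the drill jig: park its pin, scrape the offcuts into the tray

## Robot

A 7-joint arm with a two-finger parallel gripper is mounted at the origin on the work surface. World frame = base frame: x ahead of the robot, y to its left, z up, the work surface at z = 0. Lengths are in m, angles in degrees, forces in N, time in s.
With the tool pointing down it reaches from about 0.425 to 0.95 m from the base axis. Payload 4.7 kg.
Tool frame: the origin (TCP) lies midway between the tips of the shut fingers; the grasp point (between the pads) lies 19 mm behind it (r.tcp_to_grasp is the distance from the TCP to the grasp point, in m); z points along the fingers, y is the line along which they close (so a half turn about z gives the same grasp; the last joint's range is limited). The gripper opens to 85 mm and grips with 20 to 120 N. Pads are 22 mm wide; open, the fingers measure 114 mm over their backs; the gripper's body (76 mm by 85 mm) begins 54 mm behind the grasp point. The pads swing forward as they close: fully open they stand 13 mm farther back than shut.
Start: joints at [-64.739, 26.849, -2.785, 87.806, 1.381, 65.374, -4.715], TCP at [0.306, 0.602, 0.231] pointing down, gripper open.
Joint ranges: [-148.3, 148.3], [-19.14, 114.17], [-79.39, 73.82], [5.75, 140.21], [-59.74, 239.74], [12.07, 113.84], [-152.46, 152.46]. Speed limits (degrees/s): [147.25, 147.25, 180, 180, 180, 180, 180].

## Interface

Orientations are given as a 3x3 rotation matrix whose columns are the frame's x, y, z axes.
In Python, from plant import r gives the robot as it stands.
- The arm moves only by the shell command python3 -m pendant 'ROWS' [FORCE]. ROWS is JSON, one flat list of numbers, 7 for each row, row after row: the shift along the tool's x, y, z in units of 60 mm (1.0 is 60 mm), then the turn, a rotation vector about the tool's x, y, z in units of 6 degrees (1.0 is 6 degrees), then the closure, from 0 (fully open) to 1 (shut). A call has 1 to 12 rows; each row shifts and turns the commanded pose from where the row before left it, along the tool's axes as they then stand; what a row does not reach is not made up. A row lasts 1/8 s, in which the tool goes at most 62.5 mm and 10.7 degrees, less where a joint would pass 70% of its speed; a pose out of reach is approached as far as the arm can. A call is refused whole if a number of a shift passes 1 or a number of a turn 1, either way. A call with a gripper value outside its range is refused whole. The fingers move at their own pace and stop on an object; FORCE is the grip in N (left out, the last holds). Time passes only in rows, so rows that do not move let the fingers close. It gives the time, the measured TCP pose, the force, the opening and the grip force at its end, in the units of the state.
- r.get_state(): the state, without advancing time (a new reading comes with each control period).
- r.grab_frame(name): name is "scene" or "top"; returns a dict with "frame" (420x560x3 uint8, red, green, blue), "fx", "fy", "cx", "cy" (pixels), "rvec" (rotation vector, rad) and "tvec" (3), from world to camera coordinates, as OpenCV has them. Camera axes: x right, y down, z forward; pixel columns grow to the right and rows downward; lengths in m; the calibration is good to about 2 mm. A picture is of the moment at which its call begins. There is no depth.
- r.sign_off(): hands the job in; it is judged then, once.
The state is a dict: "time_s": time; "joint_pos": joint angles; "dq": joint speeds; "joint_torque": joint torques, N m; "ee_pos": TCP position; "orientation": TCP orientation; "force": force on the tool from outside, world axes, zero at the start; "wrist_torque": the same for the moment, N m; "opening": finger opening in m; "grip_force": force on a finger pad.
Only numpy, scipy, OpenCV 4.12 (cv2) and the standard library are available. Lean on these libraries where they do the work, as an engineer would, in place of code of your own. Each camera call takes 0.05 s, during which the arm holds its last target. There are 200 camera calls.

## Task

Get the drill jig ready for the next part: draw the red-knobbed locating pin straight up out of the plate and park it in the green stand's notch, hanging upright by its collar, pushed in to the notch's closed end, and let go. Then, with the blue-handled scraper and not your fingers, push all four brass offcuts off the plate into the yellow tray. Finally stand the scraper upright back on its black mat, let go, and leave the other things on the bench where they are.

Things in the scene. Friction and masses are not known exactly. Their poses are not given: they have to be found in the camera images.
- jig: Fixed drill jig: dark steel plate 180 (x) x 140 (y) x 45 mm, flat top, no rim, a 20 mm vertical bore right through its centre. Origin on the bench under the plate's centre, on the bore's axis. Against its +x end stands a yellow tray (part of the jig), open at the top. Yaw within 0.3 rad of straight ahead (+x away from the robot).
- bore (a point): Centre of the bore's mouth, on the plate's top face; axes as the jig's.
- tray (a point): Centre of the tray's inner floor, 4 mm above the bench, 150 mm from the jig's origin along its +x; axes as the jig's. The inside is 120 (x) x 170 (y) mm, walls 4 mm thick and 30 mm high on three sides; on the fourth (-x) the plate's end face is the wall.
- pin: Loose steel pin, 86 mm long, about 130 g, round about its upward z axis. Origin on the axis at the collar's underside. Above: collar 28 mm across, 4 mm thick, then a red knob 24 mm across from z = 4 to 44 mm. Below: neck 8 mm across, 14 mm long, then a body 18 mm across from z = -14 to -42 mm. At the start it stands in the bore, collar on the plate.
- stand: Fixed green stand, 75 mm high. Origin on the bench straight below point notch. Base x = -34 to 46 mm, 70 mm wide, 8 mm high; column x = 18 to 34 mm; top plate 6 mm thick, 64 mm wide, x = -26 to 34 mm, upper face at z = 75 mm, with the notch: a slot along x, open at its -x side. The mouth (local -x) faces back towards the robot's side, yaw within 0.45 rad.
- notch (a point): Where the parked pin's origin belongs, on the upper face; axes as the stand's. Slot 14 mm wide, centred on y = 0, closed at x = +6 mm (a neck touching it stands at x = 2 mm), open at x = -26 mm with flares to x = -39 mm. Only the pin's neck fits it, sideways along x; the pin's body and collar are too wide, the collar rests on the face.
- chip0: Loose brass offcut lying on the plate, 28 x 26 x 5 mm (x, y, z), 30 g, origin at the centre of its underside.
- chip1: Loose brass offcut lying on the plate, 28 x 26 x 5 mm (x, y, z), 30 g, origin at the centre of its underside.
- chip2: Loose brass offcut lying on the plate, 28 x 26 x 5 mm (x, y, z), 30 g, origin at the centre of its underside.
- chip3: Loose brass offcut lying on the plate, 28 x 26 x 5 mm (x, y, z), 30 g, origin at the centre of its underside.
- scraper: Loose scraper block, about 220 g, standing upright on the mat. Origin at the centre of its underside. Brown wooden block 30 (x) x 130 (y) x 28 mm high, flat underneath; on it a blue grip 22 (x) x 60 (y) mm from z = 28 to 78 mm. The same both ways round.
- mat: Fixed black rubber mat, 160 (x) x 180 (y) x 3 mm; origin at the centre of its underside, upper face at z = 3 mm.
- spray_can: Bystander: can, 56 mm across, 160 mm tall, origin under its centre.
- screw_jar: Bystander: amber jar, 64 mm across, 90 mm tall, origin under its centre.
- tape_measure: Bystander: yellow tape measure, 70 x 36 x 68 mm, origin under its centre.
- hammer: Bystander: hammer lying flat, handle to its local -x.
- screwdriver: Bystander: screwdriver lying flat, handle to its local -x.
There are look-alikes about, which are no part of the job. There is more than one size of the scraper; the job needs the larger. Of the things shaped like the pin, the steel one is meant.

How it is judged (in metres and radians):
On the way, in this order (a step that is already met when the one before it is completed fails the run):
1. the pin is drawn out of the bore, clear above the plate (z of pin in the frame of bore above 0.05 m).
2. the pin hangs upright at the end of the notch by its collar, let go (horizontal distance between pin and notch below 0.008 m and z of pin in the frame of notch between -0.004 and 0.004 m and angle between pin's own z axis and vertical below 0.12 rad and contact force between the fingers and pin below 0.1 N), for 0.3 s.
3. all four offcuts lie in the tray (x of chip0 in the frame of tray between -0.062 and 0.062 m and y of chip0 in the frame of tray between -0.087 and 0.087 m and z of each of chip0, chip1, chip2, chip3 in the frame of tray below 0.03 m and x of chip1 in the frame of tray between -0.062 and 0.062 m and y of chip1 in the frame of tray between -0.087 and 0.087 m and x of chip2 in the frame of tray between -0.062 and 0.062 m and y of chip2 in the frame of tray between -0.087 and 0.087 m and x of chip3 in the frame of tray between -0.062 and 0.062 m and y of chip3 in the frame of tray between -0.087 and 0.087 m), for 0.2 s.
At the end, for the whole second after the job is handed in: Pin hanging in the notch: origin within 8 mm horizontally and 4 mm in height of the notch point, upright within 0.12 rad. All four offcuts inside the tray, under 30 mm above its floor. Scraper upright (0.1 rad) on the mat, within 70 mm of its centre. Pin and scraper at rest (all of step 3 and horizontal distance between pin and notch below 0.008 m and z of pin in the frame of notch between -0.004 and 0.004 m and angle between pin's own z axis and vertical below 0.12 rad and horizontal distance between scraper and mat below 0.07 m and z of scraper in the frame of mat between -0.002 and 0.008 m and angle between scraper's own z axis and vertical below 0.1 rad and linear speed of each of scraper, pin below 0.02 m/s); the robot touches nothing.
It fails at once if an offcut is touched with the fingers or the arm (contact force between any of the fingers, the arm and chip0 above 0.3 N or contact force between any of the fingers, the arm and chip1 above 0.3 N or contact force between any of the fingers, the arm and chip2 above 0.3 N or contact force between any of the fingers, the arm and chip3 above 0.3 N).
It fails at once if a bystander is moved more than 30 mm (distance of any of spray_can, screw_jar, tape_measure, hammer, screwdriver from where it was at the start of the episode above 0.03 m).
It also fails if it takes over 66 s, if anything falls off the work surface, if the arm or the gripper's body presses on something with over 40 N, if the wrist force passes 120 N, or if a joint passes its speed limit or range.

## Working session

There is one attempt and no reset: what is moved stays moved. The work goes in short steps, Python scripts to look and compute and a shell command to move; the robot and the scene stay as the last step left them, time stands still between calls to the robot, and variables do not carry over. Pictures are saved under pics/ and viewed, at most 10 in all, crops included, and the job is handed in when it is done.

```bash
mkdir -p pics; ls
cat > h.py <<'E'
import numpy as np, cv2
from plant import r
def grab(n,save=None):
    f=r.grab_frame(n)
    if save: cv2.imwrite('pics/'+save,cv2.cvtColor(f['frame'],cv2.COLOR_RGB2BGR))
    return f
def cam(f):
    R=cv2.Rodrigues(np.array(f['rvec'],float))[0]; t=np.array(f['tvec'],float).ravel(); return R,t
def ray(f,u,v):
    R,t=cam(f); d=R.T@np.array([(u-f['cx'])/f['fx'],(v-f['cy'])/f['fy'],1]); return -R.T@t,d
def onplane(f,u,v,z):
    c,d=ray(f,u,v); return c+d*(z-c[2])/d[2]
def proj(f,p):
    R,t=cam(f); q=R@np.array(p,float)+t; return np.array([f['fx']*q[0]/q[2]+f['cx'],f['fy']*q[1]/q[2]+f['cy']])
def tri(a,b):
    (c1,d1),(c2,d2)=a,b
    s=np.linalg.lstsq(np.c_[d1,-d2],c2-c1,rcond=None)[0]
    p,q=c1+s[0]*d1,c2+s[1]*d2; return (p+q)/2,np.linalg.norm(p-q)
E
python3 - <<'E'
from h import *
for n in('top','scene'):
    f=grab(n,n+'0.png'); R,t=cam(f); print(n,f['fx'],f['cx'],f['cy'],-R.T@t,R.round(3).tolist())
s=r.get_state(); print(s['ee_pos'],s['orientation'],s['force'],s['opening'],r.tcp_to_grasp)
E
```

```text
pics
top 497.6459060001981 276.14548899157325 210.3332876641063 [3.13132672e-01 6.10157886e-04 1.45332437e+00] [[-0.027, -1.0, 0.012], [-0.991, 0.025, -0.13], [0.129, -0.015, -0.991]]
scene 451.5467457223494 272.7784364746798 213.19295826391283 [ 1.51330887 -0.02639191  0.9918309 ] [[-0.007, 1.0, 0.019], [0.682, 0.018, -0.731], [-0.731, 0.008, -0.682]]
[0.30537532 0.60140741 0.23038154] [[-8.91651108e-01  4.52722672e-01 -6.95767243e-04]
 [ 4.52723196e-01  8.91649706e-01 -1.58417112e-03]
 [-9.68095249e-05 -1.72751790e-03 -9.99998503e-01]] [-0.29071263 -0.44104899 -0.37606948] 0.08560213345868989 0.0187
```

View pics/top0.png

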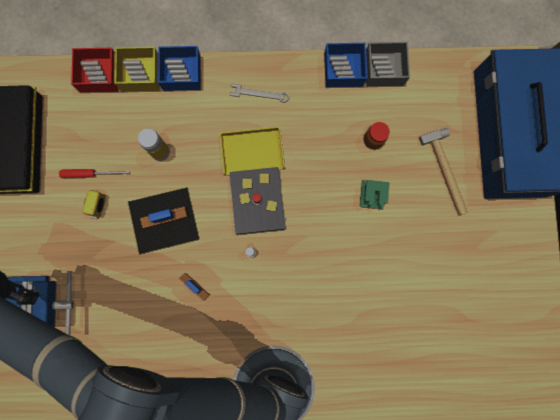

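View pics/scene0.png

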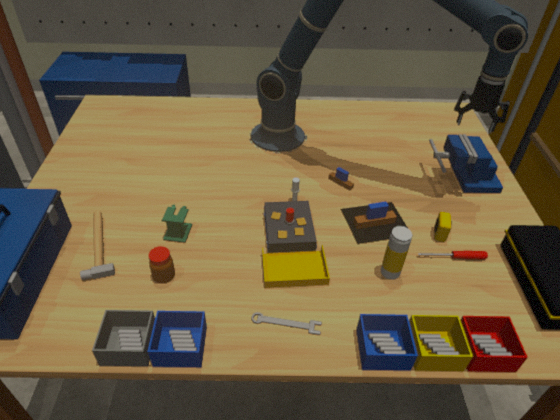

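The top view shows these candidates:
- **Pin:** red knob in the plate at (257,198), a white-knobbed look-alike on the bench at (251,252), and the red jar lid at (377,134). I choose (257,198).
- **Scraper:** large one on the mat at (163,215), small one at (194,287). I choose (163,215).
- **Stand:** (375,194).

Next is a close crop to check these, along with the measurements.

```bash
cat > m.py <<'E'
from h import *
T=grab('top');S=grab('scene')
def crop(f,x,y,w,h): return cv2.resize(f['frame'][y:y+h,x:x+w],(400,300),interpolation=cv2.INTER_CUBIC)
im=np.vstack([np.hstack([crop(T,205,125,120,90+30),crop(T,120,170,100,75)]),np.hstack([crop(T,350,170,56,42),crop(S,250,170,100,75)])])
cv2.imwrite('pics/crop1.png',im[:,:,::-1])
def blobs(f,lo,hi,amin=15):
    h=cv2.cvtColor(f['frame'],cv2.COLOR_RGB2HSV); m=cv2.inRange(h,np.array(lo),np.array(hi))
    n,l,st,c=cv2.connectedComponentsWithStats(m); out=[]
    for i in range(1,n):
        if st[i,4]>=amin:
            cn=cv2.findContours((l==i).astype('uint8'),0,2)[0][0]
            out.append((c[i].round(1).tolist(),int(st[i,4]),[np.round(x,1) for x in cv2.minAreaRect(cn)],st[i,:4].tolist()))
    return out
for nm,f in(('T',T),('S',S)):
  for k,lo,hi in(('red',(0,150,90),(6,255,255)),('green',(65,60,30),(95,255,255)),('blue',(105,150,60),(122,255,255)),('brass',(18,90,120),(30,200,255)),('yel',(22,200,100),(32,255,255)),('black',(0,0,0),(179,255,38)),('plate',(0,0,39),(179,60,90))):
    for b in blobs(f,lo,hi): 
        u,v=b[0]
        if (nm=='T' and 80<u<420 and 110<v<300) or (nm=='S' and 130<u<420 and 160<v<300): print(nm,k,b)
E
python3 m.py
```

```text
T red ([379.1, 131.2], 295, [array([379., 131.]), array([18., 18.]), np.float64(90.0)], [370, 122, 19, 19])
T red ([256.4, 197.5], 54, [array([256.5, 197.5]), array([7., 7.]), np.float64(90.0)], [253, 194, 8, 8])
T green ([373.8, 193.7], 659, [array([374.1, 194.1]), array([26.1, 26.4]), np.float64(5.2)], [360, 181, 29, 28])
T blue ([159.8, 214.7], 176, [array([159.7, 214.7]), array([ 8.4, 21.3]), np.float64(74.1)], [149, 209, 22, 12])
T blue ([192.7, 286.5], 69, [array([192.8, 286.2]), array([14.1,  4.9]), np.float64(45.0)], [186, 281, 14, 12])
T brass ([323.8, 226.3], 106848, [array([279.5, 232.5]), array([559., 373.]), np.float64(0.0)], [0, 46, 560, 374])
T brass ([264.0, 178.0], 81, [array([264., 178.]), array([8., 8.]), np.float64(90.0)], [260, 174, 9, 9])
T brass ([247.0, 183.0], 80, [array([247., 183.]), array([8., 8.]), np.float64(90.0)], [243, 179, 9, 9])
T brass ([244.4, 198.0], 85, [array([244.4, 197.9]), array([9.2, 9. ]), np.float64(76.0)], [240, 193, 10, 11])
T brass ([271.3, 205.4], 83, [array([271.5, 205.5]), array([9., 9.]), np.float64(90.0)], [267, 201, 10, 10])
T br
[... 1527 characters left out ...]
(90.0)], [295, 228, 9, 7])
S brass ([281.9, 233.8], 67, [array([282. , 233.5]), array([7., 8.]), np.float64(90.0)], [278, 230, 9, 8])
S yel ([294.2, 266.2], 1798, [array([294.8, 265.9]), array([34.1, 64.8]), np.float64(82.3)], [262, 245, 68, 38])
S plate ([288.0, 222.4], 1389, [array([289.1, 222.7]), array([44.1, 48.6]), np.float64(84.3)], [264, 200, 52, 48])
S plate ([366.8, 211.1], 17, [array([366.8, 210.9]), array([ 1.9, 12. ]), np.float64(7.1)], [366, 205, 3, 13])
S plate ([396.8, 244.7], 175, [array([396.2, 242.9]), array([23.5, 14.8]), np.float64(35.8)], [389, 230, 21, 22])
S plate ([389.4, 274.2], 101, [array([389.4, 274. ]), array([18.7,  8.4]), np.float64(13.2)], [381, 268, 19, 11])
```

View pics/crop1.png

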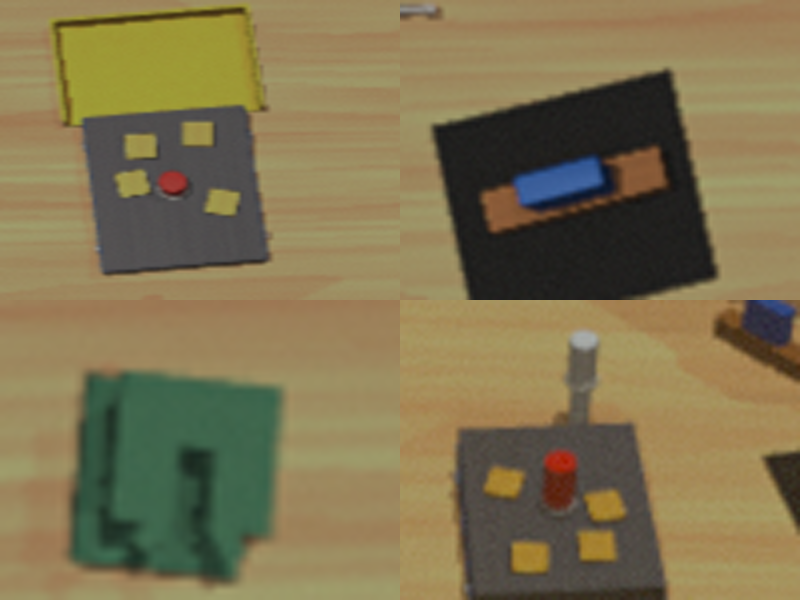

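The crop confirms the red-knobbed steel pin in the bore among four chips, and the large scraper on the mat. The slot mouth of the stand points down in the image, towards the robot. Next I triangulate and take a closer look at the stand.

Run:
```python
from h import *
T=grab('top');S=grab('scene')
print('knob',tri(ray(T,256.4,197.5),ray(S,289.6,210.1)))
print('grip',tri(ray(T,159.8,214.7),ray(S,378.2,205.0)))
# chips: pair
t=[(264,178),(247,183),(244.4,198),(271.3,205.4)]; s=[(282,233.7),(299,231),(301,220.8),(275.6,215)]
for a,b in zip(t,s): print('chip',tri(ray(T,*a),ray(S,*b)))
# yaw of scraper grip & plate from top minAreaRect (fit on the image)
def ang(f,p,d,z):
    a=onplane(f,p[0]-d[0],p[1]-d[1],z);b=onplane(f,p[0]+d[0],p[1]+d[1],z);v=b-a;return np.degrees(np.arctan2(v[1],v[0]))
h=cv2.cvtColor(T['frame'],cv2.COLOR_RGB2HSV)
def rect(lo,hi,x0,y0,x1,y1):
    m=np.zeros(h.shape[:2],'uint8'); m[y0:y1,x0:x1]=cv2.inRange(h,np.array(lo),np.array(hi))[y0:y1,x0:x1]
    n,l,st,c=cv2.connectedComponentsWithStats(m); i=1+st[1:,4].argmax(); k=cv2.findContours((l==i).astype('uint8'),0,2)[0]
    return cv2.minAreaRect(max(k,key=cv2.contourArea))
for nm,q,z in(('wood+blue',rect((0,90,40),(18,255,255),130,190,200,255),.028),('mat',rect((0,0,0),(179,255,38),120,180,205,260),.003),('plate',rect((0,0,39),(179,60,90),220,160,295,245),.045),('tray',rect((22,180,60),(35,255,255),210,110,300,185),.034)):
    bx=cv2.boxPoints(q); P=np.array([onplane(T,u,v,z) for u,v in bx]); e=[P[1]-P[0],P[2]-P[1]]
    print(nm,bx.round(1).tolist(),P.mean(0).round(4),[(np.linalg.norm(v).round(4),np.degrees(np.arctan2(v[1],v[0])).round(1)) for v in e])
a=cv2.resize(T['frame'][177:210,355:399],(400,300),interpolation=cv2.INTER_CUBIC)
b=cv2.resize(S['frame'][200:245,150:210],(400,300),interpolation=cv2.INTER_CUBIC)
cv2.imwrite('pics/stand.png',cv2.convertScaleAbs(np.hstack([a,b])[:,:,::-1],alpha=1.6))
```

```text
knob (array([0.52871135, 0.03327905, 0.08763008]), np.float64(0.00014524664673762602))
grip (array([0.48864169, 0.30339986, 0.07850981]), np.float64(0.002025442050394186))
chip (array([0.5905976 , 0.01132714, 0.05047148]), np.float64(0.000449906870989993))
chip (array([0.57742253, 0.0608949 , 0.04963179]), np.float64(0.0015794381442349136))
chip (array([0.53412175, 0.06879097, 0.04972507]), np.float64(0.0009035004331892045))
chip (array([ 0.51085545, -0.0075509 ,  0.04990979]), np.float64(0.0005049529650917375))
wood+blue [[138.6999969482422, 217.39999389648438], [184.5, 205.1999969482422], [187.60000610351562, 216.8000030517578], [141.8000030517578, 229.0]] [0.4877 0.3036 0.028 ] [(np.float64(0.1353), np.float64(-76.2)), (np.float64(0.0352), np.float64(-165.5))]
mat [[127.30000305175781, 202.0], [186.0, 188.0], [198.1999969482422, 238.89999389648438], [139.39999389648438, 252.8000030517578]] [0.4816 0.3102 0.003 ] [(np.float64(0.1761), np.float64(-77.7)), (np.float64(0.1551), np.float64(-167.1))]
plate [[229.3000030517578, 172.0], [278.6000061035156, 166.8000030517578], [285.1000061035156, 228.8000030517578], [235.8000030517578, 234.0]] [0.5278 0.032  0.045 ] [(np.float64(0.1429), np.float64(-85.3)), (np.float64(0.1806), np.float64(-175.7))]
tray [[275.0, 128.0], [275.0, 128.0], [273.0, 128.0], [273.0, 128.0]] [ 0.7426 -0.0217  0.034 ] [(np.float64(0.0), np.float64(0.0)), (np.float64(0.0059), np.float64(88.7))]
```

View pics/stand.png

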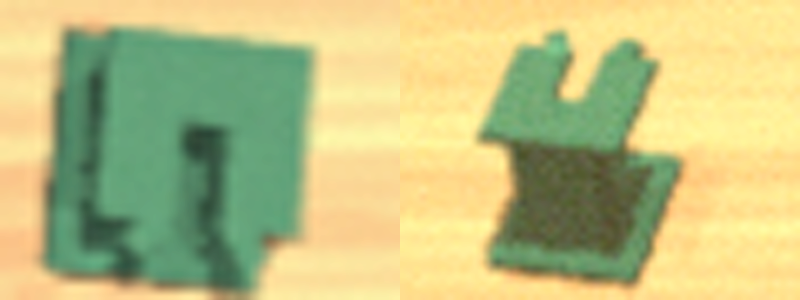

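The left panel (top view) shows the stand's top plate with its far corners at crop (115,32) and (312,50) and the slot's closed end at (205,127). The right panel (scene view) shows the same corners at (626,148) and (482,138), with the closed end at (570,100).

Run:
```python
from h import *
T=grab('top');S=grab('scene')
tp=lambda x,y:(355+(x+.5)/9.09-.5,177+(y+.5)/9.09-.5)
sp=lambda x,y:(150+(x-400+.5)/6.667-.5,200+(y+.5)/6.667-.5)
P={}
for n,a,b in(('A+y',(115,32),(626,148)),('B-y',(312,50),(482,138)),('C-y front',(298,238),(520,45)),('slot',(205,127),(570,100))):
    p,e=tri(ray(T,*tp(*a)),ray(S,*sp(*b))); P[n]=p; print(n,p.round(4),e.round(4), 'T@75',onplane(T,*tp(*a),.075).round(4),'S@75',onplane(S,*sp(*b),.075).round(4))
q={k:(onplane(T,*tp(*v),.075)) for k,v in dict(A=(115,32),B=(312,50),C=(298,238),s=(205,127)).items()}
y=q['A']-q['B'];x=q['B']-q['C'];print(np.linalg.norm(y),np.linalg.norm(x),np.degrees(np.arctan2(-y[0],y[1])),np.degrees(np.arctan2(x[1],x[0])))
ya=np.arctan2(-y[0],y[1]);X=np.array([np.cos(ya),np.sin(ya),0])
print('notch from slot',q['s']-.006*X,'from far edge',(q['A']+q['B'])/2-.034*X)
```

```text
A+y [ 0.5726 -0.2778  0.0745] 0.0047 T@75 [ 0.5727 -0.2801  0.075 ] S@75 [ 0.5734 -0.2752  0.075 ]
B-y [ 0.5659 -0.3407  0.0724] 0.0021 T@75 [ 0.5655 -0.3411  0.075 ] S@75 [ 0.5688 -0.3387  0.075 ]
C-y front [ 0.5069 -0.3335  0.0739] 0.0004 T@75 [ 0.5067 -0.3334  0.075 ] S@75 [ 0.5081 -0.3329  0.075 ]
slot [ 0.5422 -0.3058  0.0738] 0.0019 T@75 [ 0.5421 -0.3065  0.075 ] S@75 [ 0.5437 -0.3045  0.075 ]
0.06142226652043218 0.059309336298617836 -6.703882246444679 -7.408501085857655
notch from slot [ 0.53617977 -0.30578373  0.075     ] from far edge [ 0.53534906 -0.30659748  0.075     ]
```

```bash
cat >> h.py <<'E'
def need(p,fy=None):
    """shift left in 60 mm tool units to TCP p; turn about tool z in 6 deg units to bring the finger line to world angle fy"""
    s=r.get_state(); R=np.array(s['orientation']); d=(np.array(p)-s['ee_pos'])
    a=np.degrees(np.arctan2(R[1,1],R[0,1])); print('tcp',np.round(s['ee_pos'],4),'units',(R.T@d/.06).round(3),'dist',np.linalg.norm(d).round(3),'fy now',a.round(1),'tilt z',R[:,2].round(4))
    if fy is not None: t=(fy-a+90)%180-90; print('turn z units',-t/6)
E
python3 -c "
from h import *
need([.5287,.0333,.16])"
```

```text
tcp [0.3055 0.6018 0.2312] units [-7.607 -6.764  1.188] dist 0.615 fy now 63.1 tilt z [-1.e-04 -2.e-04 -1.e+00]
```

```bash
python3 -m pendant '[-0.63,-0.56,0,0,0,0,0.3,-0.63,-0.56,0,0,0,0,0.3,-0.63,-0.56,0,0,0,0,0.3,-0.63,-0.56,0,0,0,0,0.3,-0.63,-0.56,0.1,0,0,0,0.3,-0.63,-0.56,0.1,0,0,0,0.3,-0.63,-0.56,0.1,0,0,0,0.3,-0.63,-0.56,0.2,0,0,0,0.3,-0.63,-0.56,0.2,0,0,0,0.3,-0.63,-0.56,0.2,0,0,0,0.3,-0.63,-0.56,0.2,0,0,0,0.3,-0.63,-0.6,0,0,0,0,0.3]' 40
python3 -c "
from h import *
print(r.get_state()['opening'])
need([.5287,.0333,.066])"
```

```text
time_s: 1.9
ee_pos: [0.5264, 0.0336, 0.1646]
orientation: [[-0.892, 0.452, -0.001], [0.452, 0.892, 0.0], [0.001, -0.0, -1.0]]
force: [0.8, -0.1, -0.6]
opening: 0.0601
grip_force: 0.0
0.060073884608632194
tcp [0.5264 0.0336 0.1646] units [-0.038  0.014  1.644] dist 0.099 fy now 63.1 tilt z [-0.0011  0.     -1.    ]
```

```bash
python3 -m pendant '[-0.04,0.01,0.5,0,0,0,0.3,0,0,0.5,0,0,0,0.3,0,0,0.4,0,0,0,0.3,0,0,0.27,0,0,0,0.3,0,0,0,0,0,0,0.5,0,0,0,0,0,0,1,0,0,0,0,0,0,1,0,0,0,0,0,0,1,0,0,0,0,0,0,1]' 40
```

```text
time_s: 3.02
ee_pos: [0.5295, 0.0343, 0.066]
orientation: [[-0.892, 0.453, 0.002], [0.453, 0.892, 0.0], [-0.001, 0.001, -1.0]]
force: [-0.5, -0.0, 7.3]
opening: 0.0224
grip_force: 39.6
```

```bash
python3 -m pendant '[0,0,-0.15,0,0,0,1,0,0,-0.25,0,0,0,1,0,0,-0.4,0,0,0,1,0,0,-0.5,0,0,0,1,0,0,-0.5,0,0,0,1,0,0,-0.2,0,0,0,1,0,0,0,0,0,0,1]' 40
python3 - <<'E'
from h import *
f=grab('scene'); g=grab('top')
s=r.get_state();print(s['ee_pos'],s['opening'])
a=cv2.resize(f['frame'][130:250,210:370],(400,300),interpolation=cv2.INTER_CUBIC)
b=cv2.resize(g['frame'][140:245,190:330],(400,300),interpolation=cv2.INTER_CUBIC)
cv2.imwrite('pics/lift.png',np.hstack([a,b])[:,:,::-1])
need([.4755,-.2985,.150])
E
```

```text
time_s: 3.9
ee_pos: [0.5289, 0.0345, 0.1857]
orientation: [[-0.892, 0.453, 0.001], [0.453, 0.892, 0.0], [-0.001, 0.001, -1.0]]
force: [0.2, -0.2, -2.7]
opening: 0.0229
grip_force: 39.4
[0.52789245 0.03435868 0.18411546] 0.022358090694569028
tcp [0.5279 0.0344 0.1841] units [-1.733 -5.341  0.571] dist 0.339 fy now 63.1 tilt z [-2.1e-03 -2.0e-04 -1.0e+00]
```

View pics/lift.png

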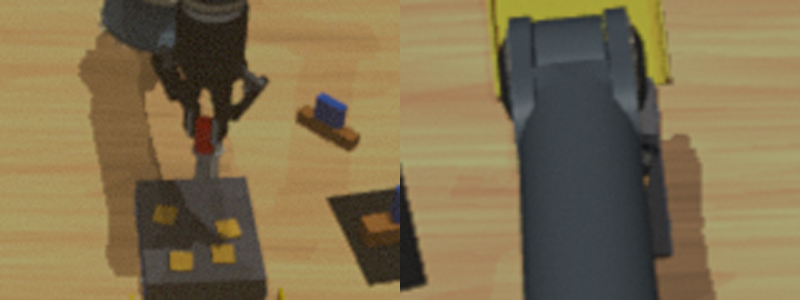

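The scene view shows the pin hanging upright in the fingers, clear of the plate, with the chips undisturbed. Now I carry it to a point in front of the slot mouth.

```bash
python3 -m pendant '[-0.24,-0.76,0,0,0,0,1,-0.24,-0.76,0,0,0,0,1,-0.25,-0.76,0,0,0,0,1,-0.25,-0.76,0,0,0,0,1,-0.25,-0.76,0,0,0,0,1,-0.25,-0.77,0.2,0,0,0,1,-0.25,-0.77,0.2,0,0,0,1,0,0,0.2,0,0,0,1,0,0,0,0,0,0,1]' 40
python3 - <<'E'
from h import *
f=grab('scene'); g=grab('top')
need([.4765,-.2982,.100])
s=r.get_state();print(s['opening'],s['force'])
a=cv2.resize(f['frame'][150:246,120:248],(400,300),interpolation=cv2.INTER_CUBIC)
b=cv2.resize(g['frame'][160:244,330:442],(400,300),interpolation=cv2.INTER_CUBIC)
cv2.imwrite('pics/pre.png',np.hstack([a,b])[:,:,::-1])
E
```

```text
time_s: 5.12
ee_pos: [0.4751, -0.297, 0.1468]
orientation: [[-0.892, 0.453, -0.004], [0.453, 0.892, 0.003], [0.005, 0.0, -1.0]]
force: [1.1, 0.5, -1.1]
opening: 0.0223
grip_force: 39.6
tcp [ 0.4766 -0.2967  0.1484] units [-0.011 -0.024  0.807] dist 0.048 fy now 63.2 tilt z [-0.0012  0.0014 -1.    ]
0.02243662507073132 [ 1.13238189  0.12143439 -1.76219161]
```

View pics/pre.png

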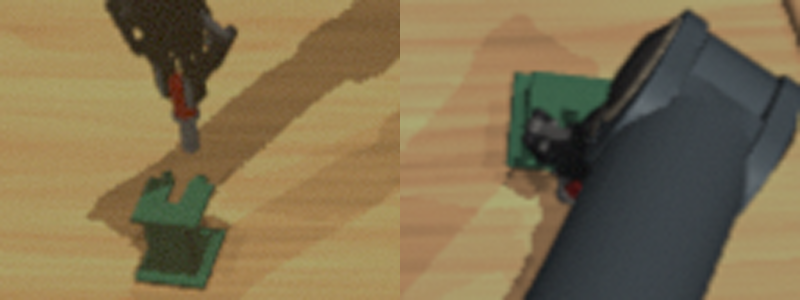

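The left panel shows the pin hanging in front of and above the slot, collar near crop (187,117). The arm hides most of the top view. I lower it to sliding height and check where the pin appears in the scene view.

```bash
python3 -m pendant '[-0.01,-0.02,0.4,0,0,0,1,0,0,0.4,0,0,0,1,0,0,0,0,0,0,1]' 40
python3 - <<'E'
from h import *
f=grab('scene'); s=r.get_state()
p=np.array(s['ee_pos']); print(p)
need([.520,-.3035,.100]); need([.538,-.3057,.100])
h=cv2.cvtColor(f['frame'],cv2.COLOR_RGB2HSV); m=cv2.inRange(h,np.array((0,140,60)),np.array((8,255,255)))[150:230,130:230]
ys,xs=np.nonzero(m); print('red rows/cols',[(int(y+150),int(xs[ys==y].min()+130),int(xs[ys==y].max()+130)) for y in np.unique(ys)])
for dz in(0,-.021,-.017,.023,-.063): print('pred',dz,proj(f,p+[0,0,dz]).round(1))
cv2.imwrite('pics/low.png',cv2.resize(f['frame'][165:225,140:220],(800,600),interpolation=cv2.INTER_CUBIC)[:,:,::-1])
E
```

```text
time_s: 5.6
ee_pos: [0.4759, -0.2976, 0.1]
orientation: [[-0.893, 0.451, -0.003], [0.451, 0.893, 0.002], [0.004, 0.001, -1.0]]
force: [-0.6, -0.3, -1.0]
opening: 0.0229
grip_force: 39.6
[ 0.47668311 -0.2985015   0.10111514]
tcp [ 0.4767 -0.2985  0.1011] units [-0.682  0.251  0.018] dist 0.044 fy now 63.2 tilt z [-5.e-04  8.e-04 -1.e+00]
tcp [ 0.4767 -0.2985  0.1011] units [-0.966  0.354  0.018] dist 0.062 fy now 63.2 tilt z [-5.e-04  8.e-04 -1.e+00]
red rows/cols [(186, 177, 177), (187, 177, 178), (188, 176, 178), (189, 176, 179), (190, 176, 179), (191, 176, 178), (192, 176, 180), (193, 177, 180), (194, 178, 180), (195, 178, 179), (196, 178, 181), (197, 178, 183), (198, 178, 182), (199, 178, 182)]
pred 0 [179.6 193.1]
pred -0.021 [180.4 198.4]
pred -0.017 [180.3 197.4]
pred 0.023 [178.7 187.3]
pred -0.063 [182.1 208.5]
```

View pics/low.png

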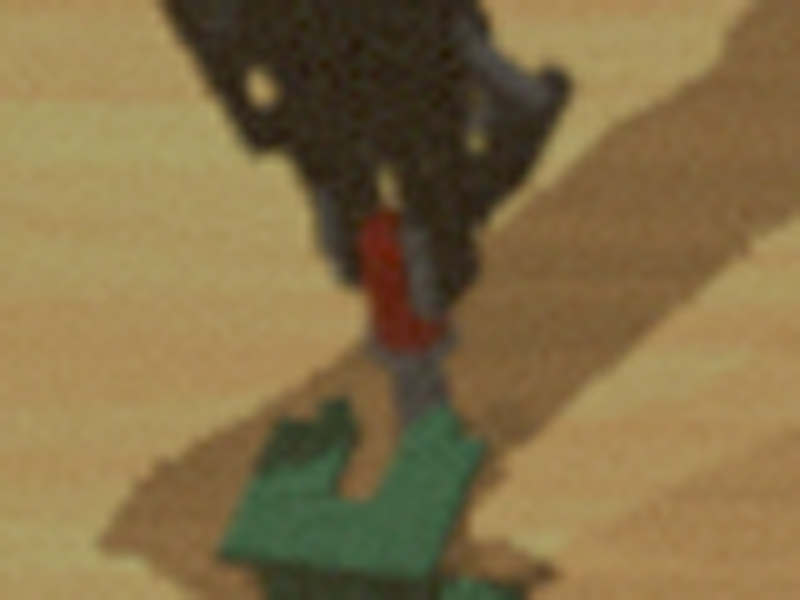

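The pin lines up with the slot axis within about 1 mm in the view: collar at crop (412,350), slot running from (390,405) to (362,500). Now I slide it in.

```bash
python3 -m pendant '[-0.2,0.07,0.02,0,0,0,1,-0.2,0.07,0,0,0,0,1,-0.2,0.075,0,0,0,0,1,-0.18,0.07,0,0,0,0,1,-0.14,0.05,0,0,0,0,1,-0.05,0.02,0,0,0,0,1,0,0,0,0,0,0,1]' 40; python3 -c "
from h import *
need([.538,-.3057,.0965])"
```

```text
time_s: 6.52
ee_pos: [0.5377, -0.307, 0.0997]
orientation: [[-0.892, 0.453, -0.0], [0.453, 0.892, 0.0], [0.001, -0.0, -1.0]]
force: [-0.5, -0.2, -1.9]
opening: 0.0225
grip_force: 39.6
tcp [ 0.5377 -0.307   0.0997] units [0.006 0.022 0.053] dist 0.003 fy now 63.1 tilt z [-5.e-04  2.e-04 -1.e+00]
```

```bash
python3 -m pendant '[0,0.01,0.03,0,0,0,1,0,0,0.025,0,0,0,1,0,0,0.0,0,0,0,1]' 40
python3 - <<'E'
from h import *
f=grab('scene');need([.538,-.3057,.0965])
cv2.imwrite('pics/in.png',cv2.resize(f['frame'][185:230,150:210],(800,600),interpolation=cv2.INTER_CUBIC)[:,:,::-1])
E
```

```text
time_s: 6.9
ee_pos: [0.5378, -0.3064, 0.0964]
orientation: [[-0.892, 0.453, -0.0], [0.453, 0.892, 0.0], [0.0, 0.0, -1.0]]
force: [0.4, 0.1, -1.7]
opening: 0.0225
grip_force: 39.6
tcp [ 0.5379 -0.3065  0.0965] units [ 0.004  0.012 -0.   ] dist 0.001 fy now 63.1 tilt z [-2.e-04  2.e-04 -1.e+00]
```

View pics/in.png

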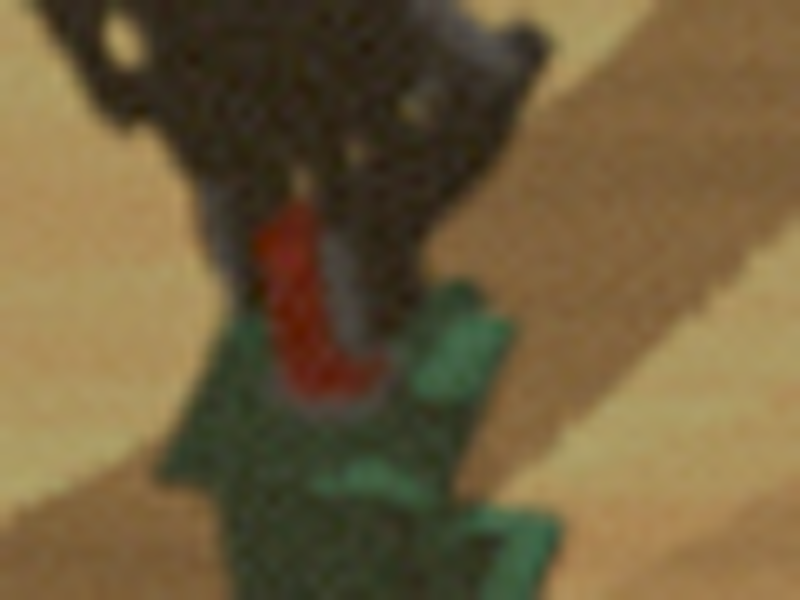

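The collar sits over the slot's closed end, front edge at crop (325,410). I press it forward and down gently.

```bash
python3 -m pendant '[-0.025,0.012,0,0,0,0,1,0,0,0.0,0,0,0,1]' 40;  python3 -m pendant '[0,0,0.025,0,0,0,1,0,0,0.0,0,0,0,1]' 40|grep -E "force|pos"
```

```text
time_s: 7.2
ee_pos: [0.5393, -0.3067, 0.0965]
orientation: [[-0.892, 0.453, -0.001], [0.453, 0.892, 0.0], [0.001, -0.0, -1.0]]
force: [-1.6, -0.2, -0.4]
opening: 0.0229
grip_force: 39.7
ee_pos: [0.5394, -0.3067, 0.0961]
force: [-4.1, 1.9, 4.8]
grip_force: 40.6
```

Contact is felt at the closed end and on the face, so I release.

```bash
python3 -m pendant '[0.01,0,-0.01,0,0,0,0.7,0,0,0,0,0,0,0.6,0,0,0,0,0,0,0.4,0,0,0,0,0,0,0.3,0,0,-0.3,0,0,0,0.3,0,0,-0.6,0,0,0,0.3,0,0,-0.9,0,0,0,0.3,0,0,-0.5,0,0,0,0.3]' 40
python3 - <<'E'
from h import *
# above the scraper grip
need([.4882,.3035,.16],14)
E
```

```text
time_s: 8.45
ee_pos: [0.5402, -0.3072, 0.2382]
orientation: [[-0.891, 0.453, 0.005], [0.453, 0.891, -0.002], [-0.006, 0.0, -1.0]]
force: [0.2, 0.4, 0.3]
opening: 0.06
grip_force: 0.0
tcp [ 0.5402 -0.3072  0.2382] units [5.392 8.681 1.275] dist 0.618 fy now 63.1 tilt z [ 0.0051 -0.0023 -1.    ]
turn z units 8.176393635515234
```

```bash
python3 -m pendant '[0.49,0.79,0,0,0,0,0.3,0.49,0.79,0,0,0,0,0.3,0.49,0.79,0,0,0,0,0.3,0.49,0.79,0,0,0,0,0.3,0.49,0.79,0,0,0,0,0.3,0.49,0.79,0,0,0,0,0.3,0.49,0.79,0,0,0,0,0.3,0.49,0.79,0.1,0,0,0,0.3,0.49,0.79,0.1,0,0,0,0.3,0.49,0.79,0.2,0,0,0,0.3,0.49,0.78,0.2,0,0,0,0.3]' 40 | grep pos
python3 -m pendant '[0,0,0.1,0,0,1,0.3,0,0,0.1,0,0,1,0.3,0,0,0.1,0,0,1,0.3,0,0,0.1,0,0,1,0.3,0,0,0,0,0,1,0.3,0,0,0,0,0,1,0.3,0,0,0,0,0,1,0.3,0,0,0,0,0,1,0.3,0,0,0,0,0,0.18,0.3,0,0,0,0,0,0,0.3]'|grep pos
python3 - <<'E'
from h import *
need([.4882,.3035,.05],14)
T=grab('top');S=grab('scene')
for n,f,p in(('T',T,[.5372,-.3058,.119]),('S',S,[.5372,-.3058,.119])):
    h=cv2.cvtColor(f['frame'],cv2.COLOR_RGB2HSV); m=cv2.inRange(h,np.array((0,140,80)),np.array((7,255,255)))
    k,l,st,c=cv2.connectedComponentsWithStats(m); print(n,proj(f,p).round(1),[(c[i].round(1).tolist(),st[i].tolist()) for i in range(1,k) if np.linalg.norm(c[i]-proj(f,p))<25 and st[i,4]>8])
a=cv2.resize(S['frame'][185:248,140:224],(400,300),interpolation=cv2.INTER_CUBIC)
b=cv2.resize(T['frame'][177:210,355:399],(400,300),interpolation=cv2.INTER_CUBIC)
cv2.imwrite('pics/parked.png',np.hstack([a,b])[:,:,::-1])
E
```

```text
ee_pos: [0.487, 0.3063, 0.1991]
ee_pos: [0.4868, 0.3047, 0.1744]
tcp [0.4868 0.3047 0.1744] units [-0.025  0.015  2.073] dist 0.124 fy now 14.1 tilt z [ 8.e-04  6.e-04 -1.e+00]
turn z units 0.011807583148997955
T [380.4 189.6] [([380.2, 189.4], [376, 186, 9, 8, 60])]
S [173. 202.] [([172.9, 204.2], [170, 201, 7, 10, 41])]
```

View pics/parked.png

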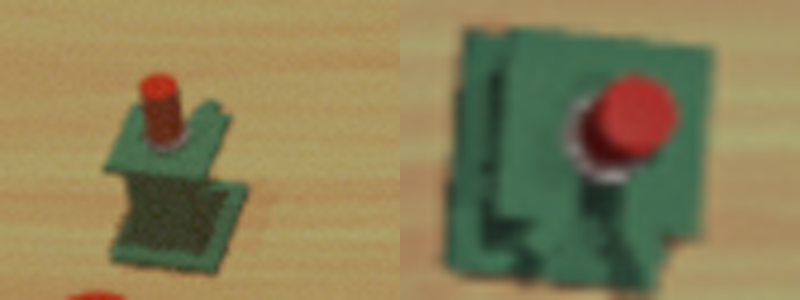

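Both views agree: the pin is parked upright at the slot's closed end, knob top at T (380,189) against (380.4,189.6) predicted. Now I grip the scraper.

```bash
python3 -m pendant '[-0.025,0.015,0.6,0,0,0,0.3,0,0,0.6,0,0,0,0.3,0,0,0.5,0,0,0,0.3,0,0,0.3,0,0,0,0.3,0,0,0.15,0,0,0,0.3,0,0,0,0,0,0,0.6,0,0,0,0,0,0,1,0,0,0,0,0,0,1,0,0,0,0,0,0,1,0,0,0,0,0,0,1]' 80
python3 -m pendant '[0,0,-0.2,0,0,0,1,0,0,-0.4,0,0,0,1,0,0,-0.6,0,0,0,1,0,0,-0.6,0,0,0,1,0,0,0,0,0,0,1]' 80
python3 - <<'E'
from h import *
s=r.get_state()
yj=np.radians(4.5);X=np.array([np.cos(yj),np.sin(yj),0]);Y=np.array([-X[1],X[0],0]);o=np.array([.5287,.0333,0])
for c in([.5906,.0113,0],[.5774,.0609,0],[.5341,.0688,0],[.5109,-.0076,0]): d=np.array(c)-o; print('chip jig',(d@X).round(3),(d@Y).round(3))
need(o-.062*X+[0,0,.16],4.5)
E
```

```text
time_s: 12.42
ee_pos: [0.4886, 0.3038, 0.0457]
orientation: [[-0.242, 0.97, 0.002], [0.97, 0.242, 0.001], [0.001, 0.002, -1.0]]
force: [-0.4, -0.4, 5.3]
opening: 0.021
grip_force: 79.0
time_s: 13.05
ee_pos: [0.4893, 0.3041, 0.1556]
orientation: [[-0.242, 0.97, 0.005], [0.97, 0.242, 0.004], [0.002, 0.005, -1.0]]
force: [1.6, 0.2, -2.2]
opening: 0.021
grip_force: 78.9
chip jig 0.06 -0.027
chip jig 0.051 0.024
chip jig 0.008 0.035
chip jig -0.021 -0.039
tcp [0.4893 0.3041 0.1556] units [-4.367 -1.474 -0.093] dist 0.277 fy now 14.0 tilt z [ 0.0046  0.0036 -1.    ]
turn z units 1.5820985744839338
```

```bash
python3 -m pendant '[0,0,0,0,0,0.8,1,0,0,0,0,0,0.78,1,-0.76,-0.12,0,0,0,0,1,-0.76,-0.12,0,0,0,0,1,-0.76,-0.12,0,0,0,0,1,-0.76,-0.12,0,0,0,0,1,-0.76,-0.12,0,0,0,0,1,-0.75,-0.13,0,0,0,0,1,0,0,0,0,0,0,1]' 80
python3 - <<'E'
from h import *
yj=np.radians(4.5);X=np.array([np.cos(yj),np.sin(yj),0]);o=np.array([.5287,.0333,0])
need(o-.062*X+[0,0,.0427+.0465],4.5)
S=grab('scene')
a=cv2.resize(S['frame'][160:250,240:360],(800,600),interpolation=cv2.INTER_CUBIC)
cv2.imwrite('pics/pre_push.png',a[:,:,::-1])
# scraper corners expected at front lower edge vs chips in scene
E
```

```text
time_s: 14.18
ee_pos: [0.4638, 0.0236, 0.1515]
orientation: [[-0.072, 0.997, -0.003], [0.997, 0.072, -0.002], [-0.001, -0.003, -1.0]]
force: [-0.4, 0.4, -2.7]
opening: 0.021
grip_force: 78.6
tcp [0.4638 0.0236 0.1515] units [0.078 0.061 1.039] dist 0.063 fy now 4.1 tilt z [-0.0032 -0.0016 -1.    ]
turn z units -0.06636851949522082
```

```bash
python3 -m pendant '[0.08,0.06,0.4,0,0,-0.06,1,0,0,0.4,0,0,0,1,0,0,0.2,0,0,0,1,0,0,0.04,0,0,0,1,0,0,0,0,0,0,1]' 80
python3 - <<'E'
from h import *
yj=np.radians(4.5);X=np.array([np.cos(yj),np.sin(yj),0]);o=np.array([.5287,.0333,0])
need(o+.089*X+[0,0,.0427+.0462],4.5)
E
```

```text
time_s: 14.85
ee_pos: [0.4693, 0.0331, 0.0906]
orientation: [[-0.086, 0.996, 0.001], [0.996, 0.086, 0.0], [0.0, 0.001, -1.0]]
force: [0.4, -0.3, -2.3]
opening: 0.021
grip_force: 78.8
tcp [0.4693 0.0331 0.0906] units [-0.091  2.47   0.029] dist 0.148 fy now 4.9 tilt z [ 5.e-04  2.e-04 -1.e+00]
turn z units 0.06763208092963661
```

```bash
python3 -m pendant '[-0.06,0,0.03,0,0,0.05,1,0,0.2,0,0,0,0,1,0,0.2,0,0,0,0,1,0,0.2,0,0,0,0,1,-0.01,0.2,0,0,0,0,1,0,0.2,0,0,0,0,1,0,0.2,0,0,0,0,1,0,0.2,0,0,0,0,1,-0.01,0.2,0,0,0,0,1,0,0.2,0,0,0,0,1]' 80
python3 -m pendant '[0,0.2,0,0,0,0,1,0,0.2,0,0,0,0,1,0,0.2,0,0,0,0,1,0,0.07,0,0,0,0,1,0,0,0,0,0,0,1,0,0,0,0,0,0,1]'
cat > chips.py <<'E'
from h import *
yj=np.radians(4.5);X=np.array([np.cos(yj),np.sin(yj),0]);Y=np.array([-X[1],X[0],0]);o=np.array([.5287,.0333,0])
for n in('top','scene'):
    f=grab(n); h=cv2.cvtColor(f['frame'],cv2.COLOR_RGB2HSV)
    m=cv2.inRange(h,np.array((15,70,90)),np.array((32,215,255)))
    mask=np.zeros(m.shape,'uint8')
    q=[proj(f,o+a*X+b*Y+[0,0,.03]) for a,b in((-.09,-.08),(-.09,.08),(.205,.08),(.205,-.08))]
    cv2.fillConvexPoly(mask,np.int32(q),255); k,l,st,c=cv2.connectedComponentsWithStats(m&mask)
    for i in range(1,k):
        if st[i,4]>12: 
            d=onplane(f,*c[i],.008)-o; print(n,c[i].round(1),st[i,2:],'jig xy at tray',(d@X).round(3),(d@Y).round(3))
E
python3 chips.py
```

```text
time_s: 16.1
ee_pos: [0.578, 0.0367, 0.0885]
orientation: [[-0.08, 0.997, 0.0], [0.997, 0.08, 0.0], [0.0, 0.0, -1.0]]
force: [0.4, -0.1, -2.6]
opening: 0.0212
grip_force: 78.7
time_s: 16.85
ee_pos: [0.6166, 0.0397, 0.0884]
orientation: [[-0.08, 0.997, -0.001], [0.997, 0.08, 0.0], [0.0, -0.001, -1.0]]
force: [-0.6, -0.3, -2.8]
opening: 0.0209
grip_force: 78.7
top [276.3 162.6] [ 22  99 433] jig xy at tray 0.111 -0.068
top [224.6 147.4] [ 6 29 94] jig xy at tray 0.173 0.08
scene [312.3 231.4] [ 23  49 206] jig xy at tray 0.014 0.072
scene [271.9 242.7] [ 30  62 354] jig xy at tray 0.054 -0.055
scene [275.5 235.8] [12  7 57] jig xy at tray 0.026 -0.042
scene [302.  255.2] [ 14  17 145] jig xy at tray 0.109 0.029
```

```bash
python3 -m pendant '[0,-0.02,-0.4,0,0,0,1,0.3,-0.1,-0.5,0,0,0,1,0.8,-0.3,-0.5,0,0,0,1,0.9,-0.4,-0.1,0,0,0,1,0.9,-0.4,0,0,0,0,1,0.6,-0.5,0,0,0,0,1,0,0,0,0,0,0,1]' 80|grep pos
python3 chips.py
python3 - <<'E'
from h import *
S=grab('scene');T=grab('top')
a=cv2.resize(S['frame'][190:290,250:345],(400,420),interpolation=cv2.INTER_CUBIC)
b=cv2.resize(T['frame'][125:240,200:310],(400,420),interpolation=cv2.INTER_CUBIC)
cv2.imwrite('pics/push.png',np.hstack([a,b])[:,:,::-1])
E
```

```text
ee_pos: [0.4938, 0.245, 0.1783]
top [250.9 157.9] [  66  105 2409] jig xy at tray 0.133 0.005
top [257.5 200.5] [ 6  4 20] jig xy at tray 0.003 -0.002
scene [314.6 229.7] [ 12  49 125] jig xy at tray 0.007 0.08
scene [263.3 228.2] [  8  49 188] jig xy at tray -0.008 -0.077
scene [280.5 255.3] [ 16  19 176] jig xy at tray 0.106 -0.033
scene [302.  254.5] [ 14  19 167] jig xy at tray 0.106 0.029
```

View pics/push.png

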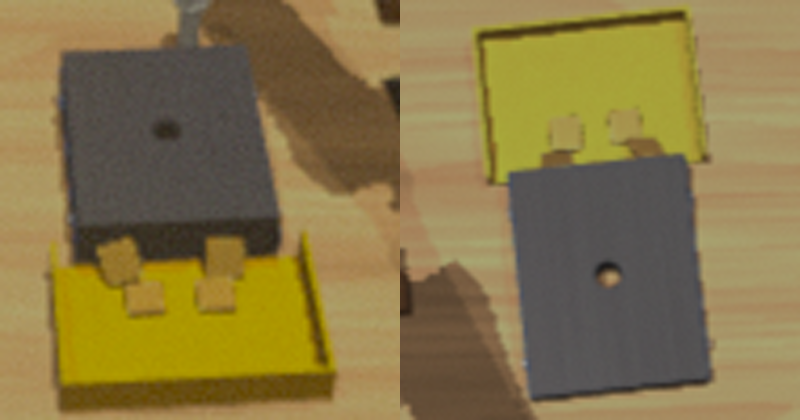

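The plate is clear. All four chips are in the tray: two flat, and two leaning against the plate's end face at crop (120,262) and (225,258). Now I return the scraper to the mat.

```bash
python3 -m pendant '[0,0,0,0,0,-0.8,1,0,0,0,0,0,-0.77,1,0,0,0,0,0,0,1]' 80|grep pos
python3 -c "
from h import *
need([.486,.305,.0465],14)"
```

```text
ee_pos: [0.4983, 0.2394, 0.1785]
tcp [0.4983 0.2394 0.1785] units [1.111 0.061 2.2  ] dist 0.148 fy now 13.8 tilt z [ 2.e-04 -2.e-04 -1.e+00]
turn z units -0.03509267328681176
```

```bash
python3 -m pendant '[0.6,0.03,0,0,0,0,1,0.51,0.03,0.4,0,0,0,1,0,0,0.6,0,0,0,1,0,0,0.6,0,0,0,1,0,0,0.4,0,0,0,1,0,0,0.15,0,0,0,1,0,0,0.04,0,0,0,1,0,0,0,0,0,0,1]' 80
```

```text
time_s: 19.4
ee_pos: [0.4856, 0.3066, 0.048]
orientation: [[-0.241, 0.97, 0.001], [0.97, 0.241, 0.001], [0.001, 0.002, -1.0]]
force: [-0.3, 0.2, -2.8]
opening: 0.021
grip_force: 79.0
```

```bash
python3 -m pendant '[0,0,0.035,0,0,0,1,0,0,0,0,0,0,1]' 80 | grep -E 'pos|force'
python3 -m pendant '[0,0,0,0,0,0,0.7,0,0,0,0,0,0,0.5,0,0,0,0,0,0,0.3,0,0,0,0,0,0,0.3,0,0,-0.3,0,0,0,0.3,0,0,-0.6,0,0,0,0.3,0,0,-0.9,0,0,0,0.3,0,0,-0.9,0,0,0,0.3,0.5,-0.5,-0.2,0,0,0,0.3,0,0,0,0,0,0,0.3]'
python3 chips.py
python3 - <<'E'
from h import *
T=grab('top');S=grab('scene')
def bl(f,lo,hi,p):
    h=cv2.cvtColor(f['frame'],cv2.COLOR_RGB2HSV);m=cv2.inRange(h,np.array(lo),np.array(hi));q=proj(f,p)
    k,l,st,c=cv2.connectedComponentsWithStats(m);print(q.round(1),[(c[i].round(1).tolist(),st[i].tolist()) for i in range(1,k) if np.linalg.norm(c[i]-q)<20 and st[i,4]>8])
for f in(T,S):
    bl(f,(105,150,60),(122,255,255),[.4856,.3066,.081]); bl(f,(0,140,80),(7,255,255),[.5372,-.3058,.119])
E
```

```text
ee_pos: [0.4854, 0.3068, 0.0458]
force: [-0.3, -0.1, -0.8]
grip_force: 79.0
time_s: 20.9
ee_pos: [0.4465, 0.331, 0.2218]
orientation: [[-0.247, 0.969, 0.002], [0.969, 0.247, 0.004], [0.004, 0.003, -1.0]]
force: [0.3, -0.3, -0.4]
opening: 0.06
grip_force: 0.0
top [250.9 157.9] [  66  105 2415] jig xy at tray 0.133 0.005
top [257.4 200.5] [ 6  4 19] jig xy at tray 0.004 -0.001
scene [314.5 229.3] [ 12  49 132] jig xy at tray 0.005 0.08
scene [263.3 228.5] [  8  49 186] jig xy at tray -0.007 -0.077
scene [280.5 255.3] [ 16  19 175] jig xy at tray 0.106 -0.034
scene [302.2 254.4] [ 15  18 168] jig xy at tray 0.106 0.03
[158.1 215.7] [([158.6, 215.4], [147, 210, 23, 12, 163])]
[380.4 189.6] [([380.2, 189.3], [376, 185, 9, 9, 61])]
[378.9 203.8] [([386.2, 203.6], [385, 202, 4, 4, 9]), ([374.0, 205.6], [371, 204, 8, 4, 21])]
[173. 202.] [([173.1, 203.1], [170, 201, 7, 6, 32]), ([175.8, 212.3], [174, 211, 4, 4, 9])]
```

```bash
python3 -c "
from plant import r
print(r.sign_off())"
```

```text
the job is handed in; nothing more can be done
None
```

I handed the job in at about 21 s of the 66 s allowed, with no verdict returned: the pin hangs at the notch's closed end, all four offcuts are in the tray (two leaning against the plate's end face), and the scraper stands released on its mat.

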